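# Close up the tip box and the swab container

### The arm

A 6-joint arm with a two-finger parallel gripper is mounted at the origin on a cart in front of the work surface, level with it; the furniture and walls round the work are solid. World frame = base frame: x ahead of the robot, y to its left, z up, the work surface at z = 0. Lengths are in m, angles in rad, forces in N, time in s.
With the tool pointing down it reaches from about 0.375 to 0.9 m from the base axis. Payload 3.1 kg.
Tool frame: the origin (TCP) lies between the finger pads; the fingertips stand 8 mm ahead of it and the grasp point (between the pads) lies 11 mm behind it; z points along the fingers, y is the line along which they close (so a half turn about z gives the same grasp; the last joint's range is limited). The gripper opens to 87 mm and grips with 3 to 60 N. Pads are 19 mm wide; open, the fingers measure 117 mm over their backs; the gripper's body (75 mm by 190 mm) begins 51 mm behind the grasp point.
Start: joints at [-1.282, 0.527, 1.433, -0, 1.181, -0.178], TCP at [0.281, -0.558, 0.231] pointing down, gripper open.
Joint ranges: [-3.08, 3.08], [-0.75, 2.2], [0.22, 2.44], [-1.43, 4.57], [0, 2.65], [-2.85, 2.85]. Speed limits (rad/s): [2.79, 2.79, 3.14, 3.14, 3.14, 3.14].

### API

Orientations are given as a unit quaternion [x, y, z, w].
In Python, from rig import robot, vision, job gives the robot as it stands.
- The arm moves only by the shell command python3 -m handwheel 'ROWS' [OPENING] [FORCE]. ROWS is JSON, a list of rows, each a list of 4 numbers: the shift along the tool's x, y, z as a fraction of full scale, then the turn about the tool's z as a fraction of full scale. A call has 1 to 20 rows; each row is the pose to reach, as a shift and turn from the pose commanded when the call began, along the tool's axes at that moment, turning the shorter way round; what a row does not reach only later rows make up. Full scale, the value 1, is 300 mm for a shift and 2 pi rad for a turn. A row lasts 1/12 s, in which the tool goes at most 41.7 mm and 7.16 degrees, less where a joint would pass 70% of its speed; a pose out of reach is approached as far as the arm can. A call with a number of a shift or a turn outside -1 to 1 is refused whole. A call with a gripper value outside its range is refused whole. OPENING is the opening in per cent of the stroke, from 0 (shut) to 100 (fully open), set as the call begins (- or left out, the last holds). The fingers move at their own pace and stop on an object; FORCE is the grip in N (left out, the last holds). Time passes only in rows, so rows that repeat a pose let the fingers close. It gives the time, the measured TCP pose, the force, the opening and the grip force at its end, in the units of the state.
- robot.get_obs(): the state, without advancing time (a new reading comes with each control period).
- vision.camera(name): name is "scene" or "top"; returns a dict with "frame" (384x512x3 uint8, red, green, blue), "K" (3x3 intrinsics, pixels), "cam_to_world" (4x4, takes a point from camera to world coordinates). Camera axes: x right, y down, z forward; pixel columns grow to the right and rows downward; lengths in m; the calibration is good to about 2 mm. A picture is of the moment at which its call begins. There is no depth.
- job.hand_in(): hands the job in; it is judged then, once.
Trained networks look in the newest picture that a camera, given by its name, has taken for a name from the list of things; names that differ only in an ending like _2 or _b are one class to them, and where a whole thing is asked for, a point or a joint stands for the part that bears it (a point fixed in the world has none). Each returns a list of dicts, best first, with "conf" (0 to 1); they miss things now and then, are a little off and sometimes report something else, mostly with a low value. They report only what shows in the picture. A call takes as long as a camera call. They do not tell look-alikes from the thing itself.
- vision.look_for(camera, label): "point" ([row, column] in pixels, amid what is visible of it).
- vision.outline_of(camera, label): "mask" (384x512 bool, what is visible of it) and "point" ([row, column] in pixels, amid what is visible of it).
The state is a dict: "time": time; "q": joint angles; "joint_velocities": joint speeds; "joint_torque": joint torques, N m; "position": TCP position; "tool_rot": TCP orientation; "ft_force": force on the tool from outside, world axes, zero at the start; "moment": the same for the moment, N m; "grip_width": finger opening in m; "grip_force": force on a finger pad.
Only numpy, scipy, OpenCV 4.12 (cv2) and the standard library are available. Lean on these libraries where they do the work, as an engineer would, in place of code of your own. Each camera call takes 0.05 s, during which the arm holds its last target. There are 200 camera calls.

### The job

The pipetting is over: push the open lids of the pipette tip box and of the swab container, which stand in front of you on either side of the small card box, fully shut with the fingertips, in either order. Grasp nothing: push the lids gently, without lifting or tipping the two boxes or pushing them out of place, and leave the card box and the two small bottles between them where they stand.

Things in the scene. Friction and masses are not known exactly. Their poses are not given: they have to be found in the camera images.
- tips: pipette tip box, loose, 0.5 to 0.8 kg: blue base 84 x 122 x 50 mm full of tips (rack to 60 mm), clear deep lid 36 mm high hinged along its rear edge; 90 x 124 x 87 mm when shut. Origin: centre of its underside; x points from the front (label, lid's free edge) to the hinge at the back, y along the hinge, z up
- tips_hinge (a point): point on the hinge axis of the tip box's lid, at mid width: 42 mm behind the box's centre and 51 mm above its underside; the axis runs along the box's y. It does not move with the lid
- tips_lid_edge (a point): middle of the free front edge of the tip box's lid, on its flat outer (upper) face; it swings with the lid. Shut, it lies 86 mm in front of the hinge axis and 36 mm above it. The outer face is flat from hinge to edge, 122 mm wide, and is the place to push
- tips_lid (a joint): opening angle of the tip box's lid, rad: 0 shut, 1.57 with its outer face upright and looking to the rear, 1.83 at the stop; starts between 1.0 and 1.7. A stiff hinge (0.04 N m): the lid stays where it is left
- swabs: swab container, loose, 0.4 to 0.65 kg: low translucent plastic tub 64 x 94 x 42 mm with a flat lid 72 x 102 x 11 mm hinged along its rear edge; 50 mm high when shut. Origin: centre of its underside; x points from the front (lid's free edge) to the hinge at the back, y along the hinge, z up
- swabs_hinge (a point): point on the hinge axis of the swab container's lid, at mid width: 37 mm behind the container's centre and 43 mm above its underside; the axis runs along the container's y. It does not move with the lid
- swabs_lid_edge (a point): middle of the free front edge of the swab container's lid, on its flat outer (upper) face; it swings with the lid. Shut, it lies 71 mm in front of the hinge axis and 7 mm above it. The outer face is flat, 102 mm wide, and is the place to push
- swabs_lid (a joint): opening angle of the swab container's lid, rad: 0 shut, 1.57 with its outer face upright and looking to the rear, 1.92 at the stop; starts between 1.0 and 1.8. A stiff hinge (0.04 N m): the lid stays where it is left
- slides: small loose card box of glass slides, 57 x 83 x 31 mm, between the two boxes; bystander. Origin: centre of its underside
- dropper_tall: loose dropper bottle, 23 mm across, 90 mm high, standing behind the card box; bystander. Origin: centre of its underside
- dropper_short: loose small bottle, 23 mm across, 70 mm high, standing behind the dropper bottle; bystander. Origin: centre of its underside
Mind the look-alikes: they are no part of the job. Of the things that look like the tips, the larger one is meant.

How it is judged:
By the outcome, as a careful person would: the job done as asked, in the order asked, and still so for the second after the job is handed in, with the robot touching nothing.
It also fails if it takes over 61 s, if anything falls off the work surface, if the arm or the gripper's body presses on something with over 40 N, if the wrist force passes 120 N, or if a joint passes its speed limit or range.

## Working session

There is one attempt and no reset: what is moved stays moved. The work goes in short steps, Python scripts to look and compute and a shell command to move; the robot and the scene stay as the last step left them, time stands still between calls to the robot, and variables do not carry over. Pictures are saved under pics/ and viewed, at most 10 in all, crops included, and the job is handed in when it is done.

```bash
mkdir -p pics; python3 - <<'E'
from rig import robot,vision
import cv2,numpy as np
for c in ["scene","top"]:
    d=vision.camera(c); cv2.imwrite(f"pics/{c}0.png",cv2.resize(d["frame"][:,:,::-1],(800,600),interpolation=cv2.INTER_CUBIC))
    print(c,d["K"].round(1).tolist(),d["cam_to_world"].round(4).tolist())
    for l in ["tips","swabs","tips_lid","swabs_lid","tips_lid_edge","swabs_lid_edge","tips_hinge","swabs_hinge","slides","dropper_tall","dropper_short"]:
        try: print(l,[(np.round(r["point"]).tolist(),round(r["conf"],2)) for r in vision.look_for(c,l)][:4])
        except Exception as e: print(l,e)
o=robot.get_obs();print(o)
E
```

```text
scene [[418.1, 0.0, 256.2], [0.0, 418.1, 187.9], [0.0, 0.0, 1.0]] [[0.6737, -0.3421, 0.655, -0.0206], [-0.7387, -0.3388, 0.5827, -0.4961], [0.0226, -0.8764, -0.481, 0.4966], [0.0, 0.0, 0.0, 1.0]]
tips [([177.0, 198.0], 0.74), ([232.0, 358.0], 0.67), ([286.0, 288.0], 0.63)]
swabs [([249.0, 349.0], 0.73), ([158.0, 204.0], 0.25)]
tips_lid [([158.0, 204.0], 0.9), ([278.0, 288.0], 0.81)]
swabs_lid [([231.0, 359.0], 0.61)]
tips_lid_edge [([157.0, 201.0], 0.98), ([273.0, 290.0], 0.9)]
swabs_lid_edge [([232.0, 358.0], 0.59)]
tips_hinge [([280.0, 295.0], 0.9), ([155.0, 204.0], 0.78)]
swabs_hinge [([232.0, 357.0], 0.91)]
slides [([227.0, 235.0], 0.96)]
dropper_tall [([193.0, 276.0], 0.53)]
dropper_short [([189.0, 302.0], 0.69)]
top [[374.1, 0.0, 252.2], [0.0, 374.1, 191.4], [0.0, 0.0, 1.0]] [[0.0224, -0.9991, 0.0367, 0.506], [-0.9997, -0.0222, 0.0066, -0.0043], [-0.0058, -0.0368, -0.9993, 1.0362], [0.0, 0.0, 0.0, 1.0]]
tips [([244.0, 323.0], 0.92), ([196.0, 191.0], 0.85)]
swabs [([188.0, 335.0], 0.66)]
tips_lid [([238.0, 322.0], 0.91), ([190.0, 183.0], 0.88)]
swabs_lid [([183.0, 338.0], 0.76)]
[... 311 characters left out ...]
time': 1.2, 'q': array([-1.28250680e+00,  5.27492011e-01,  1.43268994e+00, -2.20480933e-05,
        1.18141893e+00, -1.78528915e-01]), 'joint_velocities': array([ 0.0018188 ,  0.00157082,  0.00024178, -0.00121112,  0.00036533,
        0.00070142]), 'joint_torque': array([ 9.19522281e-04, -4.40015209e+01, -1.76983935e+01,  6.34118426e-02,
        5.03924349e-02, -5.41165491e-06]), 'position': array([ 0.28127753, -0.55810272,  0.23055652]), 'tool_rot': array([ 9.72882544e-01,  2.31299707e-01, -1.04091475e-05, -3.54850276e-06]), 'ft_force': array([0.05304484, 0.11423524, 0.2588707 ]), 'moment': array([ 0.01545237, -0.00297705, -0.02301335]), 'grip_force': 0.0, 'grip_width': 0.08684374689044427}
```

View pics/scene0.png

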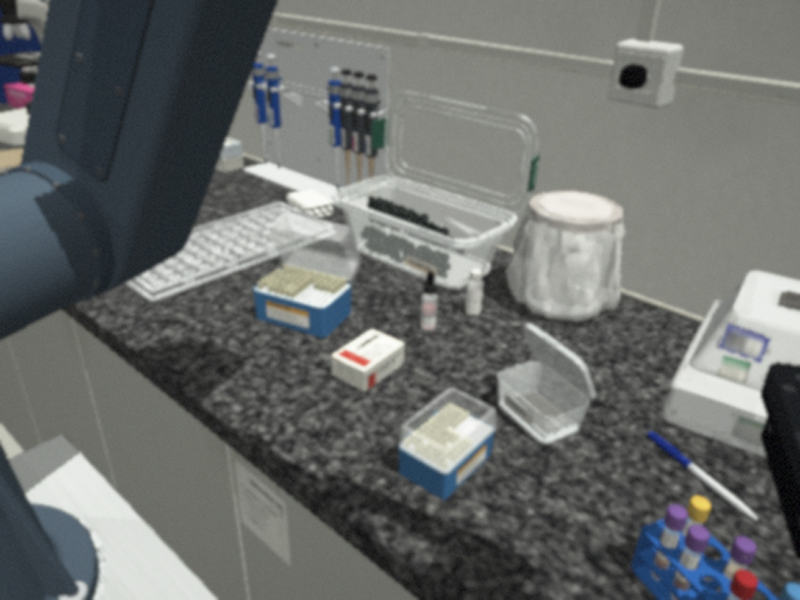

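View pics/top0.png

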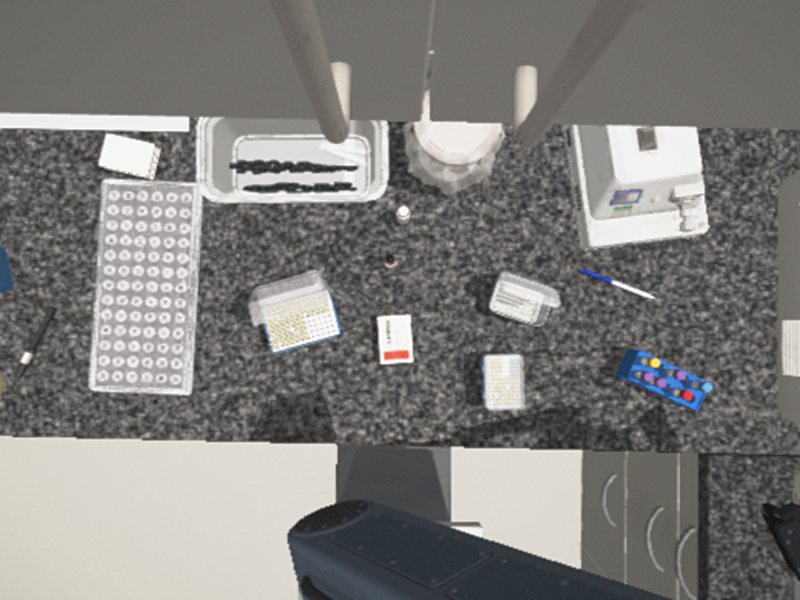

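The scene shows the open-lid tip box at left (scene 305,285; top 300,320), a shut smaller blue box (scene 447,440; top 503,382), and the swab tub with its lid open (scene 545,385; top 525,298). The tip box meant is the left one, because it is larger, open, and stands across the card box from the swabs. I'll confirm that in a crop.

```bash
python3 - <<'E'
from rig import vision
import cv2,numpy as np
f=vision.camera("top")["frame"][:,:,::-1]
g=vision.camera("scene")["frame"][:,:,::-1]
R=lambda a:cv2.resize(a,(400,300),interpolation=cv2.INTER_CUBIC)
# top tips: cols150-230 rows165-225 ; swabs cols 300-380 rows 165-225 ; x5
# scene tips: cols150-240 rows... 100x75 x4
im=np.vstack([np.hstack([R(f[165:225,150:230]),R(f[165:225,300:380])]),np.hstack([R(g[140:215,150:250]),R(g[205:280,300:400])])])
cv2.imwrite("pics/crop1.png",im)
E
```

```text
(no output)
```

View pics/crop1.png

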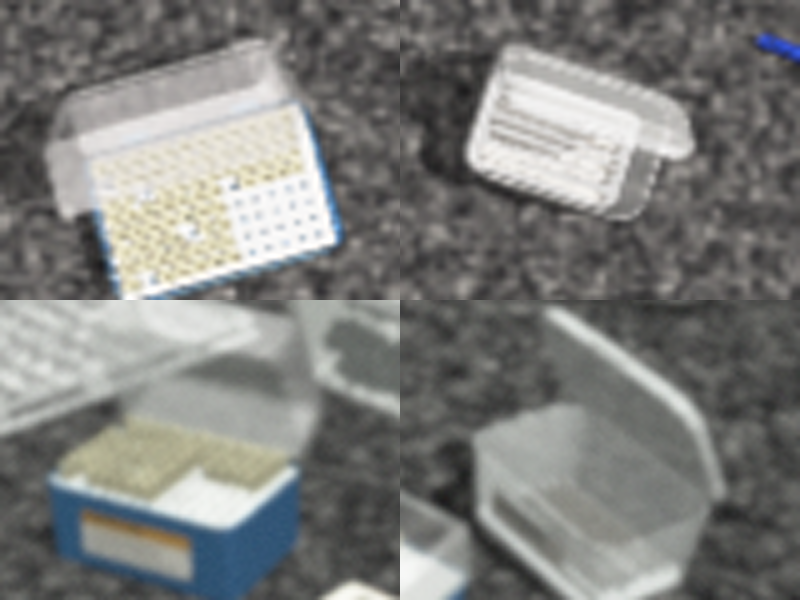

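```bash
cat > h.py <<'E'
import numpy as np,cv2
from scipy.optimize import least_squares
def proj(d,P):
    T=np.linalg.inv(d["cam_to_world"]); p=np.atleast_2d(P)@T[:3,:3].T+T[:3,3]; p=p@d["K"].T
    return p[:,:2]/p[:,2:]
D=dict(tips=(.042,.051,.086,.036,.061,.042,.061,.050),swabs=(.037,.043,.071,.007,.051,.032,.047,.042))
def pts(n,a):
    hx,hz,L,t,w,bx,by,bz=D[n]; o={}
    c,s=np.cos(a),np.sin(a)
    for k,y in (("l",1),("r",-1)):
        for nm,X,Z in (("edge",-L,t),("foot",0,t),("rim",-L,0)):
            o[nm+k]=[hx+X*c+Z*s,y*w,hz-X*s+Z*c]
        for nm,X in (("f",-1),("b",1)):
            o[nm+"t"+k]=[X*bx,y*by,bz]; o[nm+"b"+k]=[X*bx,y*by,0]
    return o
def world(p,P):
    c,s=np.cos(p[2]),np.sin(p[2]); P=np.array(P)
    return P@np.array([[c,s,0],[-s,c,0],[0,0,1]])+[p[0],p[1],0]
def fit(n,p0,cams,ob):
    def f(p):
        o=pts(n,p[3]); return np.concatenate([proj(cams[c],world(p,o[k]))[0]-uv for c,k,uv in ob])
    r=least_squares(f,p0,loss="soft_l1",f_scale=1.5); return r.x,f(r.x).reshape(-1,2)
def draw(im,d,n,p,s,off):
    o=pts(n,p[3]); q={k:(proj(d,world(p,v))[0]-off)*s for k,v in o.items()}
    for a,b,col in (("edgel","edger",(0,0,255)),("footl","footr",(0,255,255)),("edgel","footl",(0,0,255)),("edger","footr",(0,0,255)),("riml","rimr",(0,255,0)),("edgel","riml",(0,255,0)),("edger","rimr",(0,255,0)),("ftl","ftr",(255,0,255)),("ftl","btl",(255,0,255)),("ftr","btr",(255,0,255)),("btl","btr",(255,0,255)),("fbl","fbr",(255,0,255))):
        cv2.line(im,tuple(int(x) for x in q[a]),tuple(int(x) for x in q[b]),col,1)
E
cat > m.py <<'E'
from h import *
from rig import vision
c={k:vision.camera(k) for k in("top","scene")}
A=lambda *v:np.array(v,float)
obt=[("top","btr",A(210.6,185.6)),("top","ftr",A(218.4,213)),("top","ftl",A(174,224.6)),("scene","ftl",A(162.5,183.7)),("scene","ftr",A(206.2,196.2)),("scene","btr",A(224.5,182.5)),("scene","fbr",A(207,213)),("top","edger",A(204.5,173.5)),("top","riml",A(163,208))]
obs=[("top","ftl",A(314,197)),("top","ftr",A(347,208.6)),("scene","ftl",A(318.7,242)),("scene","fbr",A(348.8,281.6)),("scene","edgel",A(337.5,207.5)),("scene","edger",A(380.5,253.7)),("top","edger",A(358,194)),("top","edgel",A(322,174.6))]
R={}
for n,p0,ob in(("tips",[.5,.13,.27,1.4],obt),("swabs",[.52,-.22,-.3,1.5],obs)):
    R[n],r=fit(n,p0,c,ob); print(n,R[n].round(4)); print([(o[0],o[1],x.round(1).tolist()) for o,x in zip(ob,r)])
rows=[]
def cr(cam,n,x0,y0,w,h):
    s=400/w; im=cv2.resize(c[cam]["frame"][y0:y0+h,x0:x0+w,::-1],(400,300),interpolation=cv2.INTER_CUBIC)
    draw(im,c[cam],n,R[n],s,np.array([x0-.5,y0-.5])); return im
im=np.vstack([np.hstack([cr("top","tips",150,165,80,60),cr("top","swabs",300,165,80,60)]),np.hstack([cr("scene","tips",150,130,120,90),cr("scene","swabs",295,200,120,90)])])
cv2.imwrite("pics/fit1.png",im)
def ray(n,cam,uv,z):
    d=c[cam]; T=d["cam_to_world"]; v=T[:3,:3]@np.linalg.inv(d["K"])@[uv[0],uv[1],1]; return T[:3,3]+v*(z-T[2,3])/v[2]
for nm,uv,z in(("slides",(254,217),.031),("tall",(250,166),.09),("short",(258,136),.07),("jarfront",(292,120),.1)): print(nm,ray(0,"top",uv,z).round(3))
E
python3 m.py
```

```text
tips [0.5056 0.1609 0.2861 1.2248]
[('top', 'btr', [-0.5, -3.0]), ('top', 'ftr', [-0.2, 0.3]), ('top', 'ftl', [-0.5, 0.8]), ('scene', 'ftl', [-2.4, 0.9]), ('scene', 'ftr', [0.7, 1.4]), ('scene', 'btr', [2.0, -1.2]), ('scene', 'fbr', [0.7, 4.4]), ('top', 'edger', [0.4, 4.8]), ('top', 'riml', [-2.6, -2.7])]
swabs [ 0.5487 -0.2172 -0.3199  1.0233]
[('top', 'ftl', [0.2, -0.7]), ('top', 'ftr', [0.7, -0.4]), ('scene', 'ftl', [0.2, -2.4]), ('scene', 'fbr', [0.5, 6.2]), ('scene', 'edgel', [0.2, -3.9]), ('scene', 'edger', [-3.2, -21.7]), ('top', 'edger', [2.8, 0.5]), ('top', 'edgel', [-0.1, 6.2])]
slides [ 0.474 -0.004  0.031]
tall [0.605 0.009 0.09 ]
short [ 0.686 -0.01   0.07 ]
jarfront [ 0.723 -0.094  0.1  ]
```

View pics/fit1.png

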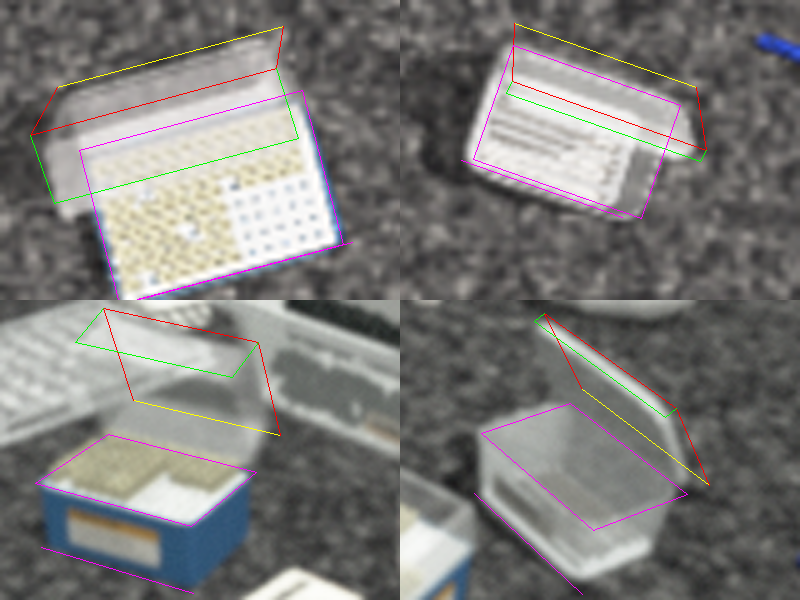

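The tip box is confirmed as the larger, open one. In the overlay the base outlines fit, but the lid angles are off because I mislabelled a swab-lid corner. I'll refine with the network masks.

```bash
cat > m2.py <<'E'
from h import *
from rig import vision
from scipy.optimize import minimize
c={k:vision.camera(k) for k in("top","scene")}
near={("top","tips"):(190,195),("scene","tips"):(195,170),("top","swabs"):(335,190),("scene","swabs"):(350,245)}
def hull(d,P):
    m=np.zeros((768,1024),np.uint8); q=(proj(d,P)*2).astype(np.float32); cv2.fillConvexPoly(m,cv2.convexHull(q).astype(np.int32),1); return m>0
R={}
ims=[]
for n,p0 in(("tips",[.5056,.1609,.286,1.3]),("swabs",[.545,-.217,-.32,1.3])):
    M=[]
    for cam in c:
        for part in (n,n+"_lid"):
            v=near[cam,n]; L=[r for r in vision.outline_of(cam,part) if np.hypot(r["point"][1]-v[0],r["point"][0]-v[1])<28]
            if not L: print("miss",cam,part);continue
            m=L[0]["mask"]; print(cam,part,L[0]["conf"],m.sum(),np.round(L[0]["point"]))
            M.append((cam,part,cv2.resize(m.astype(np.uint8),(1024,768),interpolation=cv2.INTER_NEAREST)>0))
    def cost(p):
        o=pts(n,p[3]); lid=[o[k] for k in o if k[:-1] in("edge","foot","rim")]+[[D[n][0],s*D[n][4],D[n][1]] for s in(1,-1)]
        tot=0
        for cam,part,m in M:
            P=world(p,lid if part.endswith("lid") else [*o.values()])
            h=hull(c[cam],P)
            tot+=1-(h&m).sum()/(h|m).sum()
        return tot
    best=None
    for a in(1.05,1.25,1.45,1.65):
        x0=np.array(p0);x0[3]=a
        r=minimize(cost,x0,method="Nelder-Mead",options=dict(initial_simplex=[x0]+[x0+d for d in np.diag([.01,.01,.08,.15])],maxiter=200))
        print(n,r.x.round(4),round(r.fun/len(M),3))
        if best is None or r.fun<best.fun: best=r
    R[n]=best.x
    for cam in c:
        x0,y0=near[cam,n][0]-60,near[cam,n][1]-45
        im=cv2.resize(c[cam]["frame"][y0:y0+90,x0:x0+120,::-1],(400,300),interpolation=cv2.INTER_CUBIC)
        for cc,part,m in M:
            if cc==cam and part.endswith("lid"):
                mm=cv2.resize(m[2*y0:2*y0+180,2*x0:2*x0+240].astype(np.uint8),(400,300)); k,_=cv2.findContours(mm,0,1); cv2.drawContours(im,k,-1,(255,255,0),1)
        draw(im,c[cam],n,R[n],400/120,np.array([x0-.5,y0-.5])); ims.append(im)
cv2.imwrite("pics/fit2.png",np.vstack([np.hstack(ims[:2]),np.hstack(ims[2:])]))
E
python3 m2.py
```

```text
top tips 0.62 2276 [196. 190.]
top tips_lid 0.74 1239 [189. 184.]
scene tips 0.94 3842 [174. 197.]
scene tips_lid 0.92 1699 [158. 202.]
tips [0.5023 0.1572 0.3165 1.1238] 0.128
tips [0.5012 0.158  0.2863 1.1679] 0.122
tips [0.5044 0.1581 0.3708 1.1112] 0.136
tips [0.4813 0.1456 0.411  1.7052] 0.225
top swabs 0.9 1138 [191. 335.]
top swabs_lid 0.67 449 [183. 339.]
scene swabs 0.7 2927 [247. 351.]
scene swabs_lid 0.65 907 [231. 356.]
swabs [ 0.5414 -0.211  -0.3193  1.0894] 0.153
swabs [ 0.5411 -0.2107 -0.3326  1.0957] 0.151
swabs [ 0.541  -0.2103 -0.2713  1.1076] 0.168
swabs [ 0.5193 -0.2046 -0.3375  1.7147] 0.365
```

View pics/fit2.png

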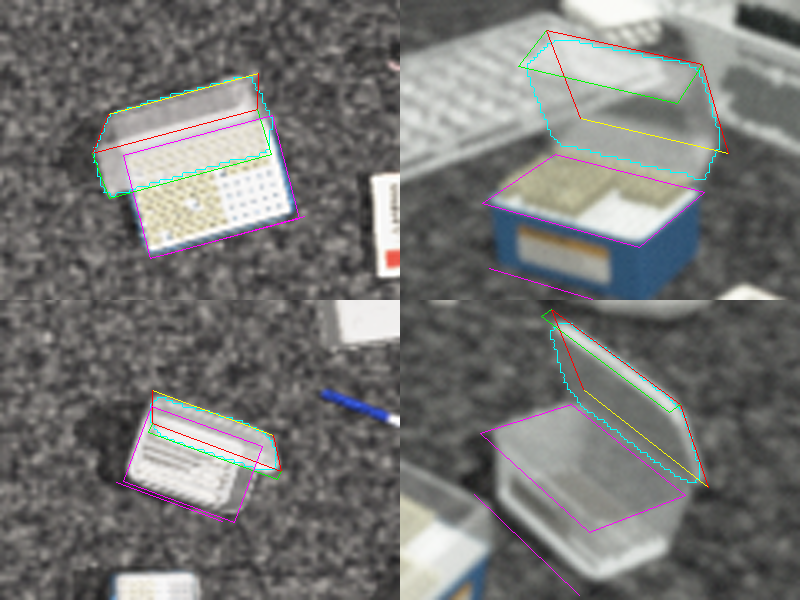

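The poses fit both views. The tip box is at (0.501, 0.158), yaw 0.29, lid about 1.17 rad; the swab tub is at (0.541, -0.211), yaw -0.33, lid about 1.1 rad. Next I compute waypoints in tool axes.

```bash
cat > w.py <<'E'
import sys,numpy as np
from h import D
from rig import robot
B=dict(tips=(.501,.158,.286,1.17),swabs=(.541,-.211,-.33,1.095))
HX=.0095
def way(n,r,a,back=0,up=0):
    """TCP goal: front corner of closed fingertip on outer face r from foot, lid at a"""
    hx,hz,L,t=D[n][:4]; x,y,yaw,_=B[n]; s,c=np.sin(a),np.cos(a)
    X=hx+t*s-r*c+HX+back; Z=hz+t*c+r*s+.008+up
    return np.array([x+X*np.cos(yaw),y+X*np.sin(yaw),Z]),yaw
def rel(g,yaw,pos=None,cur=None):
    o=robot.get_obs(); q=o["tool_rot"]; 
    th=2*np.arctan2(q[1],q[0]); p=o["position"] if pos is None else pos
    ex=np.array([np.cos(th),np.sin(th),0]); ey=np.array([np.sin(th),-np.cos(th),0]); d=g-p
    t=(th-yaw+np.pi)%(2*np.pi)-np.pi; 
    if abs(t)>np.pi/2: t-=np.sign(t)*np.pi
    return np.array([d@ex/.3,d@ey/.3,-d[2]/.3,t/2/np.pi]).round(4).tolist()
E
python3 - <<'E'
from w import *
g,y=way("swabs",.05,1.095,.008,.0); g2=g.copy(); g2[2]=.231
print(g,rel(g2,y),rel(g,y))
from rig import vision
for c,L in (("scene",[(427,264,0),(443,236,.05),(477,179,.1),(477,179,.2)]),("top",[(371,156,.08),(371,156,.15)])):
    d=vision.camera(c)
    for u,v,z in L:
        T=d["cam_to_world"]; w=T[:3,:3]@np.linalg.inv(d["K"])@[u,v,1]; print(c,(T[:3,3]+w*(z-T[2,3])/w[2]).round(3))
E
```

```text
[ 0.57677949 -0.22325536  0.09865274] [1.3819, -0.5535, -0.0015, 0.1268] [1.3819, -0.5535, 0.4396, 0.1268]
scene [ 0.662 -0.324  0.   ]
scene [ 0.695 -0.329  0.05 ]
scene [ 0.876 -0.32   0.1  ]
scene [ 0.65  -0.365  0.2  ]
top [ 0.639 -0.3    0.08 ]
top [ 0.629 -0.278  0.15 ]
```

```bash
python3 -m handwheel '[[0.8,-0.32,0,0.1268],[0.8,-0.32,0,0.1268],[0.8,-0.32,0,0.1268],[0.8,-0.32,0,0.1268],[0.8,-0.32,0,0.1268],[0.8,-0.32,0,0.1268],[0.8,-0.32,0,0.1268],[0.8,-0.32,0,0.1268],[0.8,-0.32,0,0.1268],[0.8,-0.32,0,0.1268]]' 0 10
python3 - <<'E'
from w import *
g,y=way("swabs",.05,1.095,.008); print(rel(g,y))
E
```

```text
time: 2.83
position: [0.4521, -0.3651, 0.2306]
tool_rot: [0.987, -0.164, -0.0, 0.0]
ft_force: [0.5, 0.4, -0.0]
grip_width: 0.0283
grip_force: 0.0
[0.2406, -0.5816, 0.44, 0.0002]
```

```bash
python3 -m handwheel '[[0.24,-0.58,0,0],[0.24,-0.58,0,0],[0.24,-0.58,0,0],[0.24,-0.58,0,0],[0.24,-0.58,0,0],[0.24,-0.58,0,0],[0.24,-0.58,0,0],[0.24,-0.58,0.1,0],[0.24,-0.58,0.2,0],[0.24,-0.58,0.3,0],[0.24,-0.58,0.3,0],[0.24,-0.58,0.3,0]]'
python3 - <<'E'
from w import *
from rig import vision
import cv2
for r,a,b,u in((.05,1.095,.008,0),(.05,1.095,0,0),(.05,.8,0,0),(.05,.55,0,0),(.05,.3,0,0),(.05,.15,0,0),(.05,0,0,0)):
    g,y=way("swabs",r,a,b,u); print(a,b,rel(g,y))
f=vision.camera("scene")["frame"][:,:,::-1]; g=vision.camera("top")["frame"][:,:,::-1]
cv2.imwrite("pics/a1.png",np.hstack([cv2.resize(f[140:290,270:420],(400,400)),cv2.resize(g[120:220,280:380],(400,400))]))
E
```

```text
time: 3.83
position: [0.5747, -0.2246, 0.1392]
tool_rot: [0.986, -0.166, -0.002, -0.001]
ft_force: [0.5, 0.7, -0.1]
grip_width: 0.0006
grip_force: 0.0
1.095 0.008 [0.005, -0.0065, 0.1351, -0.0004]
1.095 0 [-0.0216, -0.0064, 0.1351, -0.0004]
0.8 0 [-0.0654, -0.0063, 0.1581, -0.0004]
0.55 0 [-0.0959, -0.0062, 0.1869, -0.0004]
0.3 0 [-0.1184, -0.0062, 0.2224, -0.0004]
0.15 0 [-0.1273, -0.0061, 0.2459, -0.0004]
0 0 [-0.1327, -0.0061, 0.2706, -0.0004]
```

View pics/a1.png

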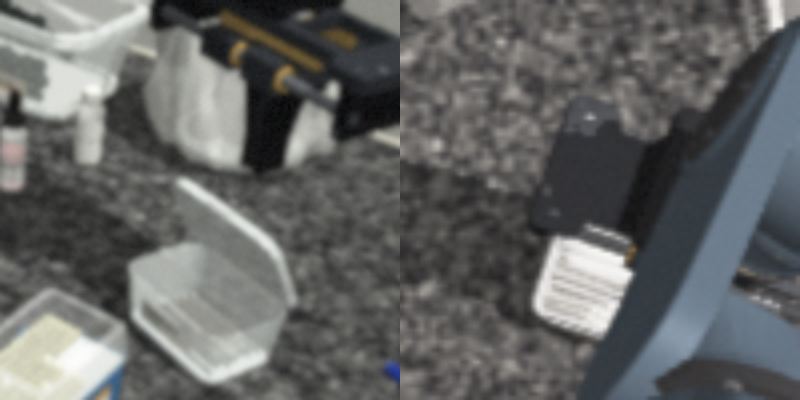

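The left view shows the closed fingers hanging behind the upright swab lid (tip about 265,170), with the lid's free edge running from 180,180 to 265,245. They are clear of it, so I run the arc.

```bash
python3 -m handwheel '[[0.004,-0.006,0.05,0],[0.004,-0.006,0.1,0],[0.004,-0.006,0.13,0],[-0.01,-0.006,0.135,0],[-0.022,-0.006,0.135,0],[-0.037,-0.006,0.142,0],[-0.051,-0.006,0.15,0],[-0.065,-0.006,0.158,0],[-0.076,-0.006,0.167,0],[-0.086,-0.006,0.177,0],[-0.096,-0.006,0.187,0],[-0.104,-0.006,0.199,0],[-0.111,-0.006,0.211,0],[-0.118,-0.006,0.222,0],[-0.123,-0.006,0.234,0],[-0.127,-0.006,0.246,0],[-0.13,-0.006,0.258,0],[-0.133,-0.006,0.265,0],[-0.133,-0.006,0.27,0],[-0.133,-0.006,0.274,0]]'
```

```text
time: 5.6
position: [0.5393, -0.2081, 0.058]
tool_rot: [0.986, -0.164, -0.001, -0.0]
ft_force: [-0.0, -0.7, 2.2]
grip_width: 0.0006
grip_force: 1.4
```

```bash
python3 -m handwheel '[[0,0,0.003,0],[0,0,0.006,0],[0,0,0.009,0],[0,0,0.009,0]]'; python3 -m handwheel '[[0,0,-0.05,0],[0,0,-0.15,0],[0,0,-0.28,0],[0,0,-0.4,0],[0,0,-0.53,0],[0,0,-0.53,0]]'
python3 - <<'E'
from w import *
g,y=way("tips",.06,1.17,.008); g[2]=.21; print(g,rel(g,y))
E
```

```text
time: 5.93
position: [0.5393, -0.2081, 0.0576]
tool_rot: [0.986, -0.164, -0.0, -0.0]
ft_force: [-3.1, 1.5, 13.5]
grip_width: 0.0004
grip_force: 6.8
time: 6.43
position: [0.5442, -0.2108, 0.2227]
tool_rot: [0.986, -0.164, 0.008, 0.003]
ft_force: [1.5, -0.5, 0.5]
grip_width: 0.0001
grip_force: 0.0
[0.56742548 0.17753319 0.21      ] [-0.3459, -1.2498, 0.0425, -0.098]
```

The swab lid met firm resistance at shut height (tip at 0.050 m, 13.5 N). Now to the tip box.

```bash
python3 -m handwheel '[[-0.3,-0.95,0,-0.098],[-0.3,-0.95,0,-0.098],[-0.3,-0.95,0,-0.098],[-0.3,-0.95,0,-0.098],[-0.3,-0.95,0,-0.098],[-0.3,-0.95,0,-0.098],[-0.3,-0.95,0,-0.098],[-0.3,-0.95,0,-0.098],[-0.3,-0.95,0,-0.098],[-0.3,-0.95,0,-0.098],[-0.3,-0.95,0,-0.098]]'
python3 - <<'E'
from w import *
from rig import vision
import cv2
g,y=way("tips",.06,1.17,.008); print(g,rel(g,y))
cv2.imwrite("pics/a2.png",np.hstack([cv2.resize(vision.camera(c)["frame"][y:y+150,x:x+150,::-1],(400,400)) for c,x,y in(("scene",270,160),("top",280,130))]))
E
```

```text
time: 7.35
position: [0.5471, 0.0891, 0.2145]
tool_rot: [0.99, 0.142, -0.0, 0.0]
ft_force: [0.5, -0.6, 0.3]
grip_width: 0.0006
grip_force: 0.0
[0.56742548 0.17753319 0.1282905 ] [0.148, -0.264, 0.2874, -0.0002]
```

View pics/a2.png

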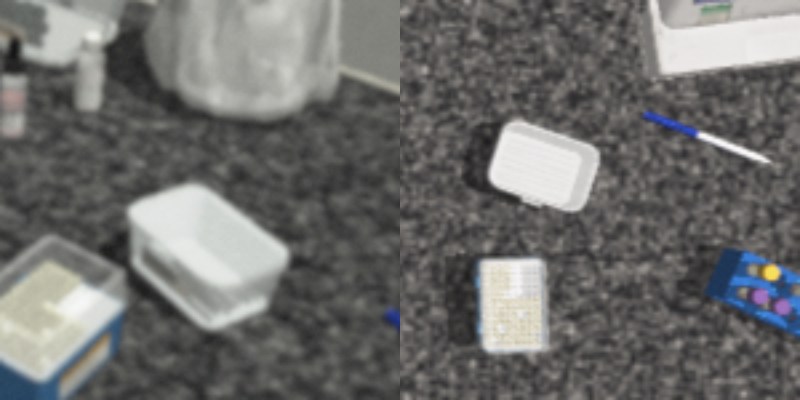

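The swab container is shut and still in place (left view about 205,250; right view about 545,165). Next I move behind the tip lid.

```bash
python3 -m handwheel '[[0.148,-0.264,0,0],[0.148,-0.264,0,0],[0.148,-0.264,0,0],[0.148,-0.264,0,0],[0.148,-0.264,0.07,0],[0.148,-0.264,0.14,0],[0.148,-0.264,0.14,0],[0.148,-0.264,0.14,0]]'
python3 - <<'E'
from w import *
for a,b in((1.17,.008),(1.17,0),(1,0),(.8,0),(.6,0),(.4,0),(.2,0),(0,0)):
    g,y=way("tips",.06,a,b); print(a,b,rel(g,y))
E
```

```text
time: 8.12
position: [0.5662, 0.1769, 0.1717]
tool_rot: [0.99, 0.141, -0.002, 0.0]
ft_force: [-0.5, 0.5, 0.7]
grip_width: 0.0003
grip_force: 0.0
1.17 0.008 [0.0045, -0.001, 0.1448, -0.0003]
1.17 0 [-0.0222, -0.0009, 0.1448, -0.0003]
1 0 [-0.0617, -0.0008, 0.1426, -0.0003]
0.8 0 [-0.1079, -0.0007, 0.1487, -0.0003]
0.6 0 [-0.152, -0.0006, 0.1638, -0.0003]
0.4 0 [-0.1921, -0.0006, 0.1873, -0.0003]
0.2 0 [-0.2268, -0.0005, 0.2184, -0.0003]
0 0 [-0.2546, -0.0004, 0.2557, -0.0003]
```

```bash
python3 -m handwheel '[[0.004,0,0.05,0],[0.004,0,0.1,0],[0.004,0,0.14,0],[-0.009,0,0.145,0],[-0.022,0,0.145,0],[-0.042,0,0.143,0],[-0.062,0,0.142,0],[-0.085,0,0.145,0],[-0.108,0,0.148,0],[-0.13,0,0.156,0],[-0.152,0,0.164,0],[-0.172,0,0.175,0],[-0.192,0,0.187,0],[-0.21,0,0.203,0],[-0.227,0,0.218,0],[-0.237,0,0.23,0],[-0.246,0,0.242,0],[-0.252,0,0.25,0],[-0.255,0,0.255,0],[-0.255,0,0.257,0]]'; python3 -m handwheel '[[0,0,0.003,0],[0,0,0.006,0],[0,0,0.006,0]]'
```

```text
time: 9.78
position: [0.4931, 0.1572, 0.0954]
tool_rot: [0.99, 0.142, -0.001, -0.0]
ft_force: [-1.8, -0.4, 4.9]
grip_width: 0.0006
grip_force: 2.8
time: 10.03
position: [0.4931, 0.1572, 0.0952]
tool_rot: [0.99, 0.143, -0.001, 0.0]
ft_force: [-4.3, -0.7, 12.6]
grip_width: 0.0006
grip_force: 6.5
```

The tip lid is at shut height too (tip at 0.087 m, firm at 12.6 N). I lift off and check.

```bash
python3 -m handwheel '[[0,0,-0.03,0],[0,0,-0.13,0],[0,0,-0.26,0],[0,0,-0.4,0],[0.1,0.15,-0.4,0],[0.2,0.3,-0.4,0],[0.2,0.4,-0.4,0],[0.2,0.5,-0.4,0],[0.2,0.6,-0.4,0],[0.2,0.7,-0.4,0],[0.2,0.8,-0.4,0],[0.2,0.9,-0.4,0],[0.2,1,-0.4,0],[0.2,1,-0.4,0],[0.2,1,-0.4,0]]'
python3 - <<'E'
from rig import vision
import cv2,numpy as np
cv2.imwrite("pics/a3.png",np.hstack([cv2.resize(vision.camera(c)["frame"][y:y+150,x:x+150,::-1],(400,400)) for c,x,y in(("scene",150,110),("top",150,120))]))
E
```

```text
time: 11.28
position: [0.6364, -0.1154, 0.2137]
tool_rot: [0.99, 0.141, 0.0, 0.0]
ft_force: [0.1, 0.2, -0.1]
grip_width: 0.0004
grip_force: 0.0
```

View pics/a3.png

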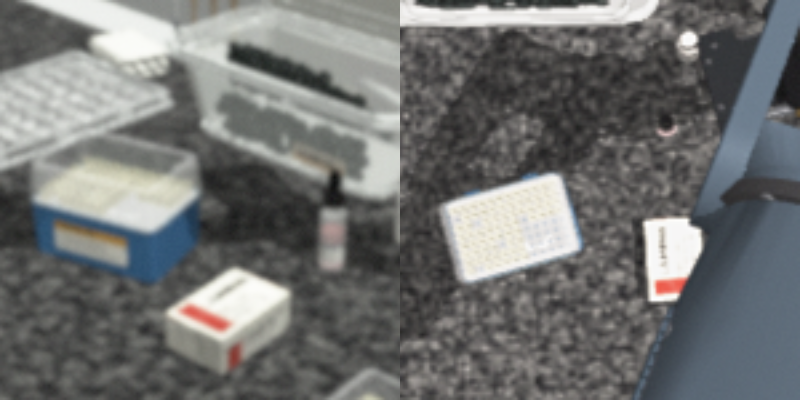

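The tip box is shut (left view about 115,210; right view about 510,230). The card box and both bottles are where they stood, and the gripper is clear of everything.

```bash
python3 -c "
from rig import job; print(job.hand_in())"
```

```text
the job is handed in; nothing more can be done
None
```

I pushed both lids shut, swab container first and then the tip box; the pictures showed the boxes, the card box and the bottles in place, and I handed the job in at about 11 s.

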